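# Refit the bayonet filter cap of a bag sealer

### The job

Pick up the filter cap from the white board and refit it in the round port on top of the blue bag sealer: lower its two lugs through the port's slots, push it in gently against the spring, turn it clockwise until it comes to its stop, and let it rise into its notch so that it stays locked in, level and released. Do not force it, and leave the sealer's surroundings (jar, cup, bag stand) where they are.

Things in the scene. Friction and masses are not known exactly. Their poses are not given: they have to be found in the camera images.
- cap: Filter cap, 59.5 mm tall, 0.13 to 0.25 kg, upright on the board. Origin: centre of its underside, z up. Steel stem, diameter 36, z 0 to 22.5 mm (lowest 4 mm taper to diameter 30); grey flange, diameter 68, z 22.5 to 27.5; grey grip bar, z 27.5 to 59.5, 56 long (along x), 16 thick (along y).
- cap_lugs (a point): Point on the cap's axis 7 mm above its origin, axes as the cap's. Two steel lugs stick out of the stem here, at +x and -x, right under the ends of the grip bar: z 4 to 10 mm above the cap's origin, 9 mm wide, out to 26 mm from the axis. A half turn makes no difference.
- sealer: Sea-blue bench vacuum bag sealer, fixed. Origin on the table surface under the port's axis, z up. Its flat deck is 60 mm high and reaches from x = -80 to 90 mm and y = -70 to 270 mm; the closed sealing jaw and its black knob stand on the deck beyond y = 80 mm, the knob 122 mm high at most.
- port (a point): Centre of the port's mouth, 100 mm above the table, axes as the sealer's. Aluminium boss, outer diameter 80, 40 mm above the deck. Its top is a lip 6 mm thick with a round opening of radius 19.5 and two slots along +x and -x, 12 mm wide, out to 28 mm from the axis. With the cap's x along the port's x (either way) the lugs meet the lip when the cap's origin is 4 mm below the mouth.
- port_chamber (a point): On the port's axis 16 mm below the mouth: where the cap's origin is when locked, the flange then 6.5 mm above the boss. Chamber of radius 28 under the lip; the cap turns clockwise only (seen from above). A ridge 4 mm deep under the lip bars the turn unless the origin is at least 20 mm below the mouth; at 22.5 the flange meets the boss hard.
- port_notch_level (a point): On the port's axis 9 mm below the mouth, level of the lugs when locked. The notch is past the ridge, 47 to 78 degrees clockwise of the slots: hidden, different each time. A hard stop is felt about 3 degrees beyond its middle; let go there and the spring lifts the lugs into the notch. Contact forces over 50 N damage cap and port.
- spring_plate (a joint): Spring-loaded dark round plate inside the port: how far it is pressed down, in m. At 0 its top is 6 mm below the mouth. The spring pushes up with 3.5 N at 0 and 0.5 N more per mm: about 8.5 N with the cap locked, 10.5 to 11.8 N while turning past the ridge.
- board: White cutting board 180 x 150 x 12 mm, fixed, origin under its centre.
- bag_stand: Bystander: steel stand with a 110 mm square base, a post and an open hoop at 207 mm height. Origin under the base's centre.
- spice_jar: Bystander: glass jar with a white lid, diameter 56 mm, 100 mm tall. Origin under its centre.
- steel_cup: Bystander: steel cup, diameter 70 mm, 75 mm tall. Origin under its centre.
Not all that is in view belongs to the job. Leave any turquoise look-alike of the cap alone.

How it is judged:
On the way:
1. the cap is pushed in through the slots against the spring, its lugs wholly under the lip, before it is turned (z of cap in the frame of port below -0.0165 m and horizontal distance between cap and port below 0.004 m and angle between the x axis of cap and the x axis of port, either way round below 0.35 rad), for 0.1 s.
At the end, for the whole second after the job is handed in: The cap sits locked in the port's notch: turned more than 0.72 rad (41 degrees) from the slots, its origin 13.5 to 18 mm below the port's mouth (risen into the notch, neither out nor under the ridge), within 4 mm of the port's axis, tilted less than 0.08 rad, at rest (z of cap in the frame of port between -0.018 and -0.0135 m and horizontal distance between cap and port below 0.004 m and angle between the x axis of cap and the x axis of port, either way round above 0.72 rad and angle between cap's own z axis and vertical below 0.08 rad and linear speed of cap below 0.01 m/s and angular speed of cap below 0.1 rad/s); the robot touches nothing.
It fails at once if the contact force between cap and sealer exceeds 50 N (contact force between cap and sealer above 50 N).
It fails at once if the jar, the cup or the bag stand is shifted more than 30 mm or tipped (distance of any of spice_jar, steel_cup, bag_stand from where it was at the start of the episode above 0.03 m or angle between any of spice_jar, steel_cup, bag_stand's own z axis and vertical above 0.5 rad).
It also fails if it takes over 72 s, if anything falls off the work surface, if the arm or the gripper's body presses on something with over 40 N, if the wrist force passes 120 N, or if a joint passes its speed limit or range.

### The arm

A 6-joint arm with a two-finger parallel gripper is mounted at the origin on the work surface. World frame = base frame: x ahead of the robot, y to its left, z up, the work surface at z = 0. Lengths are in m, angles in rad, forces in N, time in s.
With the tool pointing down it reaches from about 0.3 to 0.75 m from the base axis. Payload 8.5 kg.
Tool frame: the origin (TCP) lies at the very end of the fingers, on their centre line; the grasp point (between the pads) lies 19 mm behind it; z points along the fingers, y is the direction in which the jaws open and shut (so a half turn about z gives the same grasp; the last joint's range is limited). The gripper opens to 85 mm and grips with 20 to 120 N. Pads are 22 mm wide; open, the fingers measure 114 mm over their backs; the gripper's body (76 mm by 85 mm) begins 54 mm behind the grasp point. The pads swing forward as they close: fully open they stand 13 mm farther back than shut.
Start: joints at [1.065, 0.381, 1.297, -0, 1.464, -0.215], TCP at [0.158, 0.527, 0.21] pointing down, gripper open.
Joint ranges: [-3.11, 3.11], [-0.89, 2.33], [0.22, 2.48], [-1.42, 4.56], [0.17, 2.85], [-2.88, 2.88]. Speed limits (rad/s): [2.39, 2.39, 3.14, 3.14, 3.14, 3.14].

### API

Orientations are given as a unit quaternion [w, x, y, z].
In Python, from plant import env gives the robot as it stands. The module is installed in compiled form; this text tells all that it offers.
- The arm moves only by the tool play_rows, never from a script. Its argument "plan" is a list that holds one entry, the list of rows, each a list of 7 numbers: the closure, from 0 (fully open) to 1 (shut), then the shift along the tool's x, y, z as a fraction of full scale, then the turn, a rotation vector about the tool's x, y, z as a fraction of full scale. In form: [[[grip, tx, ty, tz, wx, wy, wz], ...]]. A call has 1 to 20 rows; each row is the pose to reach, as a shift and turn from the pose commanded when the call began, along the tool's axes at that moment; what a row does not reach only later rows make up. Full scale, the value 1, is 100 mm for a shift and 90 degrees for a turn. A row lasts 1/8 s, in which the tool goes at most 62.5 mm and 10.7 degrees, less where a joint would pass 70% of its speed; a pose out of reach is approached as far as the arm can. A call with a number of a shift or a turn outside -1 to 1 is refused whole. A call with a gripper value outside its range is refused whole. The fingers move at their own pace and stop on an object; "squeeze" is the grip in N (left out, the last holds). Time passes only in rows, so rows that repeat a pose let the fingers close. It gives the time, the measured TCP pose, the force and the opening at its end, in the units of the state.
- env.get_obs(): the state, without advancing time (a new reading comes with each control period).
- env.capture(name): name is "side" or "top" or "wrist"; returns a dict with "pixels" (400x640x3 uint8, red, green, blue), "range_z" (400x640 float32, m along the optical axis (not along the pixel's ray), 0 where there is no reading), "camera_matrix" (3x3 intrinsics, pixels), "R" (3x3) and "t" (3): a world point X has camera coordinates R X + t. Camera axes: x right, y down, z forward; pixel columns grow to the right and rows downward; lengths in m; the calibration is good to about 2 mm. A picture is of the moment at which its call begins.
- env.job_done(): hands the job in, once; it reports no verdict.
Trained networks look in a picture, given as the dict that the camera call returned (one of the last four; its "shot" number tells which), for a name from the list of things; names that differ only in an ending like _2 or _b are one class to them, and where a whole thing is asked for, a point or a joint stands for the part that bears it (a point fixed in the world has none). Each returns a list of dicts, best first, with "confidence" (0 to 1); they miss things now and then, are a little off and sometimes report something else, mostly with a low value. They report only what shows in the picture. A call takes as long as a camera call. They do not tell look-alikes from the thing itself.
- env.find_in(picture, name): "bbox" ([centre column, centre row, width, height] as shares, 0 to 1, of the picture: columns of its width, rows of its height, round what is visible of it).
- env.landmark_of(picture, name): "xy" ([column, row] as shares, 0 to 1, of the picture: columns of its width, rows of its height: a listed point, or the origin of a listed thing).
The state is a dict: "clock": time; "joint_positions": joint angles; "dq": joint speeds; "joint_torque": joint torques, N m; "position": TCP position; "orientation": TCP orientation; "force": force on the tool from outside, world axes, zero at the start; "torque": the same for the moment, N m; "width": finger opening in m.
Only numpy, scipy, OpenCV 4.12 (cv2) and the standard library are available. Lean on these libraries where they do the work, as an engineer would, in place of code of your own. Each camera call takes 0.05 s, during which the arm holds its last target. There are 200 camera calls.

## Working session

There is one attempt and no reset: what is moved stays moved. The work goes in short steps, Python scripts to look and compute and a tool call to move; the robot and the scene stay as the last step left them, time stands still between calls to the robot, and variables do not carry over. Pictures are saved under pics/ and viewed, about 8 in all and at most 12, crops included, and the job is handed in when it is done.

Besides the shell and the picture viewer there is one more tool, called as name(argument=value, ...) on one line, values as JSON. play_rows: Moves the arm, as the interface text tells. Its arguments: {"type":"object","properties":{"plan":{"type":"array","items":{"type":"array","items":{"type":"array","items":{"type":"number","minimum":-1,"maximum":1}}}},"squeeze":{"type":"number"}},"required":["plan"]}

```bash
mkdir -p pics; cat > h.py <<'E'
import numpy as np, cv2
from plant import env
from scipy.spatial.transform import Rotation as Ro
def shot(n,f=None):
    p=env.capture(n)
    if f: cv2.imwrite('pics/'+f,p['pixels'][:,:,::-1])
    return p
def world(p,u,v,z=None):
    "pixel -> world by depth (z None) or by plane z"
    K=np.array(p['camera_matrix']);R=np.array(p['R']);t=np.array(p['t'])
    ray=R.T@np.linalg.inv(K)@np.stack([u,v,np.ones_like(np.asarray(u,float))]).reshape(3,-1)
    c=-R.T@t
    if z is None:
        d=p['range_z'][np.asarray(v).astype(int),np.asarray(u).astype(int)].reshape(-1)
        return (c[:,None]+ray*d).T
    return (c[:,None]+ray*((z-c[2])/ray[2])).T
def proj(p,X):
    K=np.array(p['camera_matrix']);x=K@(np.array(p['R'])@np.asarray(X).T+np.array(p['t'])[:,None]);return (x[:2]/x[2]).T
def tri(pix):
    "[(pic,u,v)] -> point closest to rays"
    A=np.zeros((3,3));b=np.zeros(3)
    for p,u,v in pix:
        R=np.array(p['R']);c=-R.T@np.array(p['t']);d=R.T@np.linalg.inv(p['camera_matrix'])@[u,v,1];d/=np.linalg.norm(d)
        P=np.eye(3)-np.outer(d,d);A+=P;b+=P@c
    return np.linalg.solve(A,b)
E
python3 - <<'E'
from h import *
s=env.get_obs();print({k:np.round(s[k],3) for k in('clock','position','orientation','force','width')})
ps={n:shot(n,n+'1.png') for n in('side','top','wrist')}
for n,p in ps.items():
  for k in('cap','cap_lugs','port','sealer','board','spice_jar','steel_cup','bag_stand'):
    b=env.find_in(p,k);l=env.landmark_of(p,k)
    print(n,k,[(np.round(np.array(x['bbox'])*[640,400,640,400]).astype(int).tolist(),round(x['confidence'],2)) for x in b[:3]],[(np.round(np.array(x['xy'])*[640,400],1).tolist(),round(x['confidence'],2)) for x in l[:3]])
cv2.imwrite('pics/all.png',np.vstack([np.hstack([cv2.resize(ps[n]['pixels'],None,fx=.62,fy=.62)[:,:,::-1] for n in('side','wrist')]),cv2.resize(ps['top']['pixels'],(792,495))[:,:,::-1]])[:, :] if False else ps['top']['pixels'][:,:,::-1])
E
```

```text
{'clock': np.float64(0.0), 'position': array([0.158, 0.527, 0.209]), 'orientation': array([-0.   ,  0.145,  0.989, -0.001]), 'force': array([-0.032,  0.149,  0.698]), 'width': np.float64(0.085)}
side cap [([373, 201, 24, 23], 0.96), ([311, 207, 25, 26], 0.95), ([372, 171, 23, 24], 0.56)] [([369.7, 179.4], 0.87), ([313.6, 214.7], 0.67), ([368.1, 208.6], 0.65)]
side cap_lugs [([373, 204, 21, 20], 0.9), ([374, 174, 25, 21], 0.87), ([312, 207, 23, 20], 0.7)] [([312.9, 213.4], 0.96), ([371.3, 177.0], 0.89), ([371.2, 206.9], 0.69)]
side port [([277, 335, 113, 129], 0.97)] [([289.5, 290.1], 0.83), ([370.8, 209.8], 0.48)]
side sealer [([276, 337, 108, 125], 0.66)] [([288.2, 320.1], 0.68)]
side board [([372, 217, 77, 58], 0.98)] [([372.3, 217.6], 0.55)]
side spice_jar [([227, 234, 28, 41], 0.62)] [([231.2, 246.4], 0.94), ([328.8, 151.1], 0.24)]
side steel_cup [([278, 177, 26, 33], 0.59)] [([276.6, 187.4], 0.88), ([290.6, 319.0], 0.51)]
side bag_stand [([328, 122, 40, 81], 0.68)] [([286.2, 288.8], 0.23)]
top cap [([411, 258, 27, 25], 0.94), ([358, 262, 23, 29], 0.86), ([338, 203, 24, 28], 0.79)] [([407.5, 259.6], 0.88), ([351.8, 266.8], 0.68), ([337.3, 203.0], 0.57)]
top cap_lugs [([339, 203, 22, 22], 0.81), ([357, 262, 29, 26], 0.8), ([410, 259, 23, 26], 0.75)] [([411.1, 258.5], 0.92), ([337.1, 204.6], 0.85), ([354.5, 261.8], 0.6)]
top port [([180, 208, 133, 79], 0.68)] [([214.5, 203.5], 0.98)]
top sealer [] [([220.7, 209.6], 0.83), ([280.4, 138.8], 0.46)]
top board [([352, 266, 69, 79], 0.93)] [([351.3, 266.1], 0.87)]
top spice_jar [([280, 136, 17, 31], 0.61)] []
top steel_cup [([370, 159, 28, 32], 0.85), ([359, 260, 23, 29], 0.71)] [([370.3, 162.6], 0.95)]
top bag_stand [([459, 188, 76, 79], 0.92)] []
wrist cap [] []
wrist cap_lugs [] []
wrist port [] []
wrist sealer [] []
wrist board [] []
wrist spice_jar [] []
wrist steel_cup [] []
wrist bag_stand [] []
```

```bash
python3 - <<'E'
import cv2,numpy as np
a=cv2.imread('pics/top1.png')[90:350,100:520];b=cv2.imread('pics/side1.png')[80:400,150:470]
a=cv2.resize(a,(480,297));b=cv2.resize(b,(320,320))
c=np.zeros((320,800,3),np.uint8);c[:297,:480]=a;c[:,480:]=b
cv2.imwrite('pics/v1.png',c)
E
```

```text
(no output)
```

View pics/v1.png

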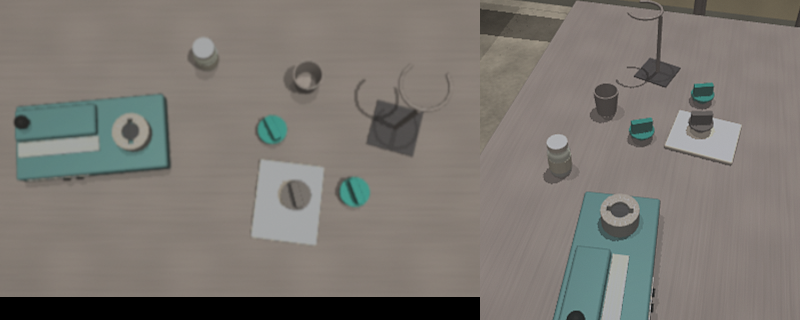

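```bash
python3 - <<'E'
from h import *
t=shot('top');s=shot('side')
for n,uv,p in(('capA',(411,258),t),('capB',(358,262),t),('capC',(338,203),t),('port',(214.5,203.5),t),('board',(351,266),t)):
  print(n,[np.round(world(p,*uv,z=z)[0],3) for z in(0,.065,.1)],world(p,*uv).round(3))
for n,a,b in(('port',(214.5,203.5),(289.5,290.1)),('cap',(411,258),(372,174)),('cap',(358,262),(373,204)),('cap',(338,203),(312,207))):
  print(n,tri([(t,*a),(s,*b)]).round(4))
print('topcam',(-np.array(t['R']).T@t['t']).round(3),'side',(-np.array(s['R']).T@s['t']).round(3),t['camera_matrix'][0])
w=shot('wrist');print('wristcam',(-np.array(w['R']).T@w['t']).round(3),np.array(w['R']).round(3),w['camera_matrix'])
E
```

```text
capA [array([ 0.484, -0.376,  0.   ]), array([ 0.48 , -0.365,  0.065]), array([ 0.478, -0.359,  0.1  ])] [[ 0.48  -0.366  0.06 ]]
capB [array([ 0.473, -0.237,  0.   ]), array([ 0.47 , -0.233,  0.065]), array([ 0.468, -0.231,  0.1  ])] [[ 0.469 -0.233  0.074]]
capC [array([ 0.631, -0.185,  0.   ]), array([ 0.619, -0.184,  0.065]), array([ 0.613, -0.183,  0.1  ])] [[ 0.62  -0.184  0.061]]
port [array([0.63 , 0.148, 0.   ]), array([0.618, 0.132, 0.065]), array([0.612, 0.123, 0.1  ])] [[0.614 0.126 0.091]]
board [array([ 0.463, -0.218,  0.   ]), array([ 0.46 , -0.216,  0.065]), array([ 0.458, -0.214,  0.1  ])] [[ 0.461 -0.217  0.035]]
port [0.6112 0.1248 0.0946]
cap [ 0.4825 -0.3724  0.0202]
cap [ 0.4691 -0.2347  0.0322]
cap [ 0.6238 -0.1844  0.0352]
topcam [ 0.406 -0.164  1.261] side [0.471 0.663 0.881] [476.4008099    0.         321.51756281]
wristcam [0.078 0.551 0.374] [[ 0.287  0.958  0.   ]
 [ 0.906 -0.271  0.326]
 [ 0.313 -0.093 -0.945]] [[347.48624206   0.         315.72852383]
 [  0.         347.48624206 199.16826931]
 [  0.           0.           1.        ]]
```

The top crop shows the real grey cap on the white board at about (358,262) full-frame, two turquoise look-alikes off the board, and the port at (214,203). I'll go over the port first for a close look.

play_rows(plan=[[[0,-0.45,-0.2,-0.1,0,0,0],[0,-0.92,-0.42,-0.2,0,0,0],[0,-0.92,-0.42,-0.2,0,0,0]]])

```text
clock: 3.08
position: [0.2359, 0.459, 0.2308]
orientation: [0.001, 0.147, 0.989, 0.001]
force: [-0.2, 0.1, 0.3]
width: 0.0852
```

play_rows(plan=[[[0,-0.45,-0.2,-0.1,0,0,0],[0,-0.92,-0.42,-0.2,0,0,0]]])

```text
clock: 3.32
position: [0.3099, 0.3935, 0.2501]
orientation: [-0.0, 0.144, 0.99, -0.0]
force: [0.1, -0.3, -0.0]
width: 0.0853
```

play_rows(plan=[[[0,-0.45,-0.2,-0.05,0,0,0],[0,-0.92,-0.42,-0.1,0,0,0]]])

```text
clock: 3.58
position: [0.3865, 0.3267, 0.2601]
orientation: [-0.0, 0.144, 0.99, 0.0]
force: [-0.1, 0.7, 0.3]
width: 0.0855
```

play_rows(plan=[[[0,-0.45,-0.2,0,0,0,0],[0,-0.92,-0.42,0,0,0,0]]])

```text
clock: 3.82
position: [0.4628, 0.2601, 0.2599]
orientation: [-0.0, 0.144, 0.99, 0.0]
force: [0.5, 1.1, 0.4]
width: 0.0854
```

play_rows(plan=[[[0,-0.45,-0.2,0,0,0,0],[0,-0.92,-0.42,0,0,0,0]]])

```text
clock: 4.08
position: [0.539, 0.1937, 0.2598]
orientation: [-0.0, 0.144, 0.99, 0.0]
force: [1.1, 1.1, 0.3]
width: 0.0853
```

play_rows(plan=[[[0,-0.45,-0.2,0,0,0,0],[0,-0.92,-0.42,0,0,0,0],[0,-0.92,-0.42,0,0,0,0],[0,-0.92,-0.42,0,0,0,0]]])

```text
clock: 4.58
position: [0.6139, 0.1282, 0.2596]
orientation: [-0.0, 0.145, 0.99, 0.0]
force: [0.5, -0.2, -0.2]
width: 0.0857
```

```bash
python3 - <<'E'
from h import *
w=shot('wrist','w2.png')
np.savez('w2.npz',**{k:np.array(v) for k,v in w.items()})
for k in('port','sealer','spring_plate','port_chamber'):
    b=env.find_in(w,k);l=env.landmark_of(w,k)
    print(k,[(np.round(np.array(x['bbox'])*[640,400,640,400]).astype(int).tolist(),round(x['confidence'],2)) for x in b[:2]],[(np.round(np.array(x['xy'])*[640,400],1).tolist(),round(x['confidence'],2),world(w,x['xy'][0]*640,x['xy'][1]*400,z=.1).round(4)) for x in l[:2]])
# boss-top rim by depth
V,U=np.mgrid[0:400,0:640];P=world(w,U.ravel(),V.ravel()).reshape(400,640,3)
m=(abs(P[...,2]-.1)<.012)&(np.hypot(P[...,0]-.612,P[...,1]-.124)<.06)&(w['range_z']>0)
z=np.median(P[m][:,2]);m&=abs(P[...,2]-z)<.004
c=cv2.findContours(m.astype('uint8'),cv2.RETR_EXTERNAL,cv2.CHAIN_APPROX_NONE)[0];c=max(c,key=cv2.contourArea)[:,0]
Q=world(w,c[:,0],c[:,1],z=z)[:,:2].astype('f4');print('z',z,'ellipse',cv2.fitEllipse(Q*1000))
# opening: not rim inside; slots = farthest
cv2.imwrite('pics/m2.png',(m*255).astype('uint8'))
E
```

```text
port [([412, 125, 372, 250], 0.78)] [([315.6, 165.5], 0.83, array([[0.608 , 0.1304, 0.1   ]]))]
sealer [([412, 124, 372, 248], 0.95)] [([313.3, 148.1], 0.94, array([[0.5914, 0.1331, 0.1   ]])), ([315.4, 162.5], 0.41, array([[0.6052, 0.1311, 0.1   ]]))]Traceback (most recent call last):
  File "<stdin>", line 5, in <module>
ValueError: it knows: bag_stand, board, cap, cap_lugs, port, port_chamber, port_notch_level, sealer, spice_jar, steel_cup
```

View pics/w2.png

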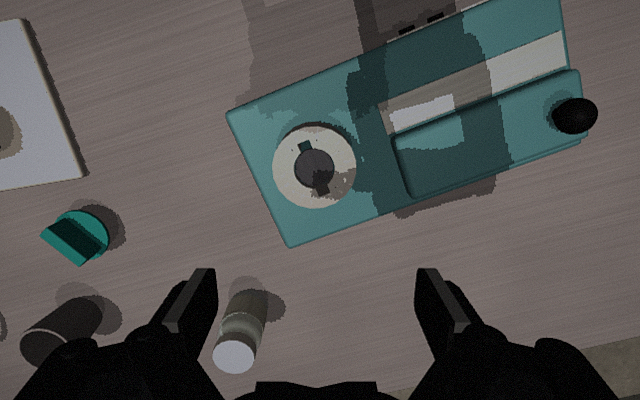

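```bash
cat >> h.py <<'E'
def ortho(p,c,z,half=.05,s=8000):
    "rectified view on plane z: image x = world y decreasing? no: col=(x-cx), row=(y-cy)"
    n=int(2*half*s);g=(np.arange(n)+.5)/s-half
    X,Y=np.meshgrid(c[0]+g,c[1]+g);q=proj(p,np.stack([X.ravel(),Y.ravel(),0*X.ravel()+z],1)).astype('f4')
    return cv2.remap(p['pixels'],q[:,0].reshape(n,n),q[:,1].reshape(n,n),cv2.INTER_LINEAR)
E
python3 - <<'E'
from h import *
d=dict(np.load('w2.npz'));w=d
V,U=np.mgrid[0:400,0:640];P=world(w,U.ravel(),V.ravel()).reshape(400,640,3)
m=(abs(P[...,2]-.1)<.012)&(np.hypot(P[...,0]-.61,P[...,1]-.13)<.06)&(w['range_z']>0)
z=np.median(P[m][:,2]);m&=abs(P[...,2]-z)<.005
c=cv2.findContours(m.astype('uint8'),cv2.RETR_EXTERNAL,cv2.CHAIN_APPROX_NONE)[0];c=max(c,key=cv2.contourArea)[:,0]
Q=world(w,c[:,0],c[:,1],z=.1)[:,:2].astype('f4');print('z',z,'ellipse',cv2.fitEllipse(Q*1000))
o=ortho(w,(.608,.13),.1);cv2.imwrite('pics/o2.png',o[::-1,:,::-1][:, :])
z0=P[...,2]
# deck edge orientation: deck mask
dk=(abs(z0-.06)<.006)&(np.hypot(P[...,0]-.61,P[...,1]-.15)<.25)
print('deck z',np.median(z0[dk]))
E
```

```text
z 0.0994777514130093 ellipse ((610.3609619140625, 127.71729278564453), (79.34850311279297, 80.11674499511719), 69.49310302734375)
deck z 0.059967995270474195
```

View pics/o2.png

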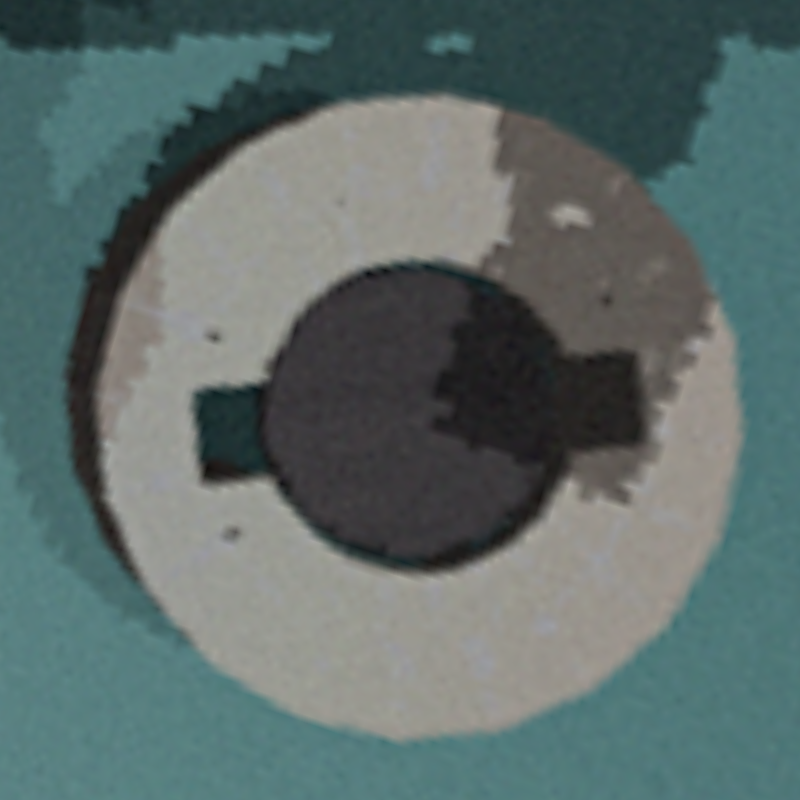

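The rectified view puts the port centre at (0.6105, 0.128), z 0.0995, with the slot axis at +5.0° world yaw. Next I go to the cap.

play_rows(plan=[[[0,0.05,-0.48,0.0,0,0,0],[0,0.1,-0.97,0.0,0,0,0]]])

```text
clock: 5.12
position: [0.5761, 0.0368, 0.26]
orientation: [0.0, 0.144, 0.99, -0.0]
force: [-0.1, -0.3, 0.2]
width: 0.0853
```

play_rows(plan=[[[0,0.05,-0.48,0.0,0,0,0],[0,0.1,-0.97,0.0,0,0,0]]])

```text
clock: 5.38
position: [0.5386, -0.0538, 0.2603]
orientation: [0.0, 0.145, 0.989, -0.0]
force: [0.8, -1.1, 1.4]
width: 0.0853
```

play_rows(plan=[[[0,0.05,-0.48,0.0,0,0,0],[0,0.1,-0.97,0.0,0,0,0]]])

```text
clock: 5.62
position: [0.5012, -0.1439, 0.2603]
orientation: [0.0, 0.145, 0.989, -0.0]
force: [0.3, -0.4, -1.1]
width: 0.0853
```

play_rows(plan=[[[0,0.02,-0.48,0.1,0,0,-0.1],[0,0.05,-0.97,0.2,0,0,-0.2],[0,0.05,-0.97,0.3,0,0,-0.3],[0,0.05,-0.97,0.3,0,0,-0.38],[0,0.05,-0.97,0.3,0,0,-0.38],[0,0.05,-0.97,0.3,0,0,-0.38]]])

```text
clock: 6.38
position: [0.4696, -0.2342, 0.2303]
orientation: [0.0, -0.151, 0.988, -0.0]
force: [-0.1, -0.2, 0.0]
width: 0.0857
```

```bash
python3 - <<'E'
from h import *
w=shot('wrist','w3.png')
np.savez('w3.npz',**{k:np.array(v) for k,v in w.items()})
for k in('cap','cap_lugs'):
    b=env.find_in(w,k);l=env.landmark_of(w,k)
    print(k,[(np.round(np.array(x['bbox'])*[640,400,640,400]).astype(int).tolist(),round(x['confidence'],2)) for x in b[:2]],[(np.round(np.array(x['xy'])*[640,400],1).tolist(),round(x['confidence'],2)) for x in l[:2]])
V,U=np.mgrid[0:400,0:640];P=world(w,U.ravel(),V.ravel()).reshape(400,640,3)
near=(np.hypot(P[...,0]-.47,P[...,1]+.234)<.06)&(w['range_z']>0)
for lo,hi in((.062,.085),(.033,.046),(.005,.02)):
  m=near&(P[...,2]>lo)&(P[...,2]<hi);z=np.median(P[m][:,2])
  c=max(cv2.findContours(m.astype('uint8'),cv2.RETR_EXTERNAL,cv2.CHAIN_APPROX_NONE)[0],key=cv2.contourArea)[:,0]
  Q=world(w,c[:,0],c[:,1],z=z)[:,:2].astype('f4')*1000
  print(m.sum(),'z',z,'rect',cv2.minAreaRect(Q),'ell',cv2.fitEllipse(Q))
o=ortho(w,(.47,-.234),.0715);a=cv2.resize(o[::-1,:,::-1],(400,400))
cv2.imwrite('pics/o3.png',np.hstack([a,cv2.resize(w['pixels'][:,:,::-1],(400,250))]) if 0 else np.hstack([a,np.vstack([cv2.resize(w['pixels'][:,:,::-1],(400,250)),np.zeros((150,400,3),'u1')])]))
E
```

```text
cap [([318, 299, 51, 63], 0.93), ([192, 141, 66, 67], 0.9)] [([317.8, 279.3], 0.88), ([313.1, 162.6], 0.65)]
cap_lugs [([315, 171, 67, 67], 0.71), ([317, 296, 51, 62], 0.67)] [([321.0, 284.3], 0.77), ([312.9, 165.5], 0.66)]
946 z 0.07116846412692546 rect ((474.9052429199219, -234.7884063720703), (56.9709587097168, 15.891020774841309), 14.065176963806152) ell ((474.8839111328125, -234.77976989746094), (16.702241897583008, 73.73111724853516), 103.97681427001953)
2251 z 0.039267958678739334 rect ((475.179931640625, -234.59059143066406), (66.47310638427734, 66.31771850585938), 15.619647026062012) ell ((475.0622863769531, -234.77854919433594), (60.515377044677734, 65.97563171386719), 12.343442916870117)
5643 z 0.011794432396053989 rect ((470.1415100097656, -233.40530395507812), (118.68032836914062, 119.97283935546875), 83.33012390136719) ell ((469.9943542480469, -233.86062622070312), (118.70655822753906, 119.11181640625), 79.48426818847656)
```

View pics/o3.png

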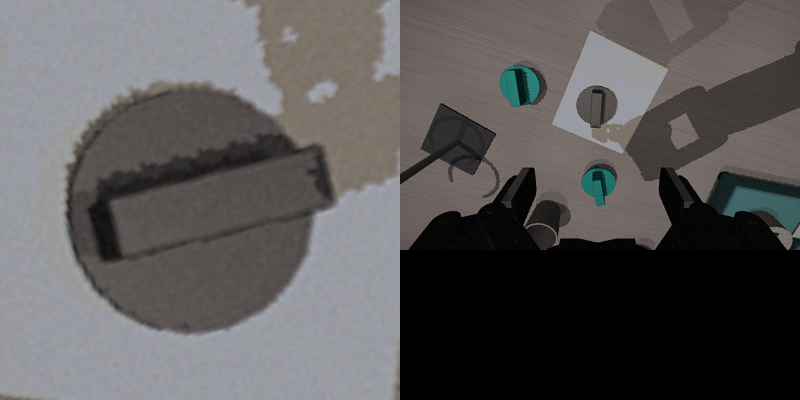

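Cap at (0.475, -0.2348), bar top z 0.071, and bar yaw 14°; the turquoise ones lie clear of it. Descend on the grey cap and grip it.

play_rows(plan=[[[0,-0.03,-0.01,0.3,0,0,0.038],[0,-0.05,-0.022,0.7,0,0,0.038],[0,-0.05,-0.022,1.0,0,0,0.038],[0,-0.05,-0.022,1.0,0,0,0.038]]])

```text
clock: 7.12
position: [0.4742, -0.2344, 0.1285]
orientation: [-0.001, -0.123, 0.992, 0.002]
force: [-0.1, -0.0, 0.2]
width: 0.0855
```

play_rows(plan=[[[0,0,0,0.3,0,0,0],[0,0,0,0.6,0,0,0],[0,0,0,0.75,0,0,0],[0,0,0,0.86,0,0,0],[0,0,0,0.86,0,0,0],[0,0,0,0.86,0,0,0]]])

```text
clock: 7.88
position: [0.4754, -0.2354, 0.0449]
orientation: [0.001, -0.123, 0.992, -0.001]
force: [-1.3, -0.1, 0.7]
width: 0.0851
```

```bash
python3 - <<'E'
from h import *
s=env.get_obs();print(np.round(s['position'],4),np.round(s['orientation'],4),np.round(s['force'],1))
w=shot('wrist','w4.png')
V,U=np.mgrid[0:400,0:640];P=world(w,U.ravel(),V.ravel()).reshape(400,640,3)
near=(np.hypot(P[...,0]-.475,P[...,1]+.235)<.036)&(w['range_z']>0)
m=near&(P[...,2]>.062)&(P[...,2]<.08)
n,l,st,_=cv2.connectedComponentsWithStats(m.astype('u1'));print(st)
c=max(cv2.findContours(m.astype('uint8'),cv2.RETR_EXTERNAL,cv2.CHAIN_APPROX_NONE)[0],key=cv2.contourArea)[:,0]
print(np.median(P[m][:,2]),cv2.minAreaRect(world(w,c[:,0],c[:,1],z=.0715)[:,:2].astype('f4')*1000))
E
```

```text
[ 0.4754 -0.2354  0.0449] [ 6.000e-04 -1.229e-01  9.924e-01 -6.000e-04] [-1.3 -0.1  0.7]
[[     0      0    640    400 251965]
 [   299    211     37    116   4035]]
0.07113693376338884 ((473.5753479003906, -235.01943969726562), (58.761390686035156, 15.789487838745117), 14.112654685974121)
```

View pics/w4.png

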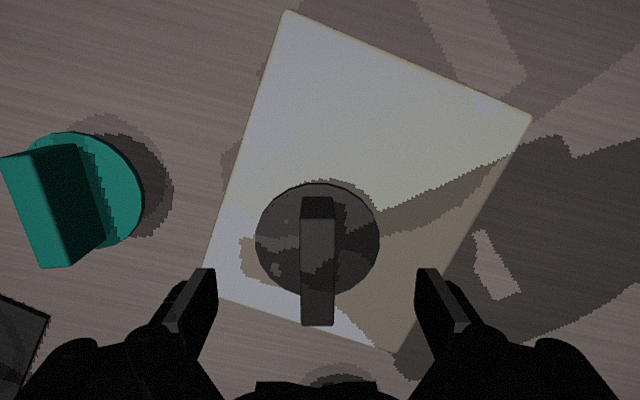

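The bar (column 318) is centred between the fingers (columns 217 and 415). Grip, then lift.

play_rows(plan=[[[0.5,0,0,0,0,0,0],[1,0,0,0,0,0,0],[1,0,0,0,0,0,0],[1,0,0,0,0,0,0],[1,0,0,0,0,0,0],[1,0,0,0,0,0,0],[1,0,0,0,0,0,0],[1,0,0,0,0,0,0]]], squeeze=60)

```text
clock: 8.93
position: [0.475, -0.2351, 0.0443]
orientation: [0.0, -0.123, 0.992, -0.0]
force: [-0.9, 1.7, 5.3]
width: 0.0136
```

play_rows(plan=[[[1,0,0,-0.1,0,0,0],[1,0,0,-0.4,0,0,0],[1,0,0,-0.8,0,0,0],[1,0,0,-1,0,0,0]]])

```text
clock: 9.43
position: [0.4752, -0.2354, 0.1462]
orientation: [0.001, -0.123, 0.992, -0.001]
force: [0.8, 0.8, -2.1]
width: 0.0135
```

play_rows(plan=[[[1,0,0,-0.3,0,0,0.03],[1,0,0,-0.7,0,0,0.07],[1,0,0,-1,0,0,0.1],[1,0,0,-1,0,0,0.1],[1,0,0,-1,0,0,0.1]]])

```text
clock: 10.05
position: [0.4744, -0.2347, 0.2427]
orientation: [-0.001, -0.045, 0.999, 0.001]
force: [-0.5, -0.9, -2.3]
width: 0.0139
```

```bash
cat > held.py <<'E'
from h import *
s=env.get_obs();T=np.array(s['position']);q=s['orientation'];R=Ro.from_quat([q[1],q[2],q[3],q[0]]).as_matrix()
print('tool',T.round(4),'yaw',np.degrees(np.arctan2(R[1,0],R[0,0])).round(2),'z',R[:,2].round(4),'F',np.round(s['force'],1),'w',round(float(s['width']),4))
w=shot('wrist','held.png')
V,U=np.mgrid[0:400,0:640];P=world(w,U.ravel(),V.ravel())
L=((P-T)@R).reshape(400,640,3)   # tool frame
ok=(w['range_z']>0)&(np.hypot(L[...,0],L[...,1])<.045)
# bar top: z about -(0.0715-.0445)=-.027 ; flange top about +.005
for n,lo,hi in(('bar',-.036,-.02),('flange',-.003,.010)):
    m=ok&(L[...,2]>lo)&(L[...,2]<hi)
    if n=='bar': m&=abs(L[...,1])<.012
    X=L[m];A=np.c_[X[:,:2],np.ones(len(X))];f=np.linalg.lstsq(A,X[:,2],rcond=None)[0]
    c=max(cv2.findContours(m.astype('u1'),cv2.RETR_EXTERNAL,cv2.CHAIN_APPROX_NONE)[0],key=cv2.contourArea)[:,0]
    Q=L[c[:,1],c[:,0],:2].astype('f4')*1000
    print(n,m.sum(),'medz',np.median(X[:,2]).round(4),'tilt',f[:2].round(3),cv2.minAreaRect(Q),'x',np.percentile(X[:,0],[1,99]).round(4),'y',np.percentile(X[:,1],[1,99]).round(4))
E
python3 held.py
```

```text
tool [ 0.4744 -0.2347  0.2427] yaw -174.84 z [-0.0019  0.0015 -1.    ] F [-0.5 -0.9 -2.3] w 0.0139
bar 4083 medz -0.0269 tilt [0.013 0.002] ((-0.8618183135986328, -0.07000446319580078), (56.55206298828125, 23.89242172241211), 0.33509954810142517) x [-0.0276  0.0271] y [-0.0107  0.0107]
flange 6052 medz 0.0051 tilt [-0.002 -0.004] ((6.528705596923828, 0.6147804260253906), (52.79905700683594, 67.22557830810547), 0.46020394563674927) x [-0.0151  0.0322] y [-0.0317  0.0324]
```

View pics/held.png

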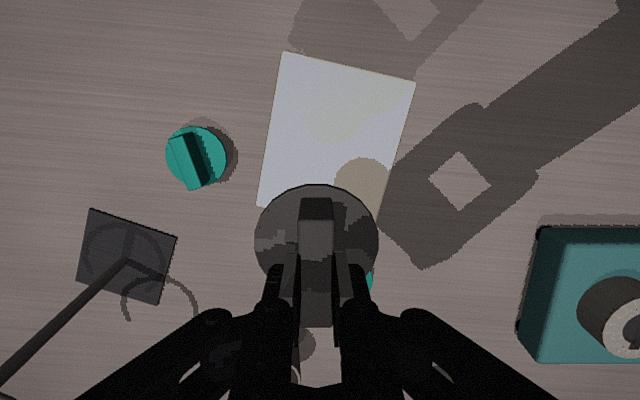

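Cap held straight, about 0.7 mm off in tool x. Carry it towards the port and look once more from beside it.

play_rows(plan=[[[1,-0.28,0.5,0,0,0,0],[1,-0.56,1,0,0,0,0]]])

```text
clock: 10.35
position: [0.5218, -0.1294, 0.2425]
orientation: [-0.001, -0.044, 0.999, 0.001]
force: [0.9, -1.0, -1.5]
width: 0.0135
```

play_rows(plan=[[[1,-0.28,0.5,0,0,0,0],[1,-0.56,1,0,0,0,0]]])

```text
clock: 10.6
position: [0.5688, -0.0241, 0.2425]
orientation: [-0.001, -0.045, 0.999, 0.0]
force: [1.4, -0.8, -1.8]
width: 0.0133
```

play_rows(plan=[[[1,-0.3,0.3,0,0,0,0],[1,-0.55,0.5,0,0,0,0],[1,-0.55,0.5,0,0,0,0],[1,-0.55,0.5,0,0,0,0]]])

```text
clock: 11.1
position: [0.6184, 0.0284, 0.2429]
orientation: [-0.001, -0.045, 0.999, 0.0]
force: [-0.0, -1.2, -1.3]
width: 0.0142
```

```bash
python3 - <<'E'
from h import *
s=env.get_obs();q=s['orientation'];R=Ro.from_quat([q[1],q[2],q[3],q[0]]).as_matrix()
print(np.round(s['position'],4),np.degrees(np.arctan2(R[1,0],R[0,0])).round(2))
w=shot('wrist','w5.png')
V,U=np.mgrid[0:400,0:640];P=world(w,U.ravel(),V.ravel()).reshape(400,640,3)
m=(abs(P[...,2]-.1)<.012)&(np.hypot(P[...,0]-.61,P[...,1]-.128)<.055)&(w['range_z']>0)
z=np.median(P[m][:,2]);m&=abs(P[...,2]-z)<.005
c=max(cv2.findContours(m.astype('u1'),cv2.RETR_EXTERNAL,cv2.CHAIN_APPROX_NONE)[0],key=cv2.contourArea)[:,0]
print('z',z,'ell',cv2.fitEllipse(world(w,c[:,0],c[:,1],z=z)[:,:2].astype('f4')*1000))
o=ortho(w,(.6105,.128),.0998);cv2.imwrite('pics/o5.png',cv2.resize(o[::-1,:,::-1],(600,600)))
E
python3 held.py
```

```text
[0.6184 0.0284 0.2429] -174.88
z 0.09945521688094205 ell ((610.4010009765625, 127.29178619384766), (79.62738037109375, 81.21760559082031), 142.45098876953125)
tool [0.6184 0.0282 0.2434] yaw -174.91 z [-0.0015 -0.     -1.    ] F [ 0.1  0.2 -2.1] w 0.0135
bar 4074 medz -0.0269 tilt [ 0.012 -0.001] ((-0.5605850219726562, 0.9891347885131836), (23.800600051879883, 56.505157470703125), 84.83360290527344) x [-0.0276  0.0271] y [-0.0106  0.0106]
flange 6062 medz 0.0051 tilt [-0.002 -0.004] ((6.826568603515625, 0.559844970703125), (52.14634323120117, 67.34341430664062), 0.3869621753692627) x [-0.0153  0.0322] y [-0.0317  0.0323]
```

View pics/o5.png

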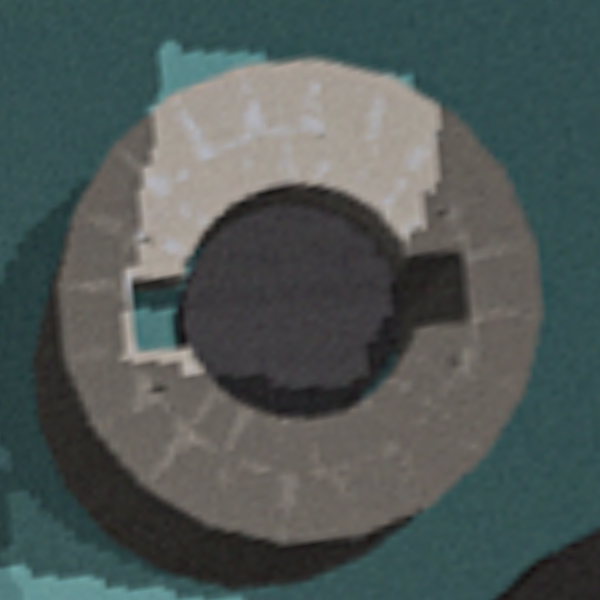

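Second view agrees: centre (0.6106, 0.1279), slots at 5.0°. Move above the port and come down to a 15 mm hover.

play_rows(plan=[[[1,0,0.4,0,0,0,0],[1,0,0.8,0,0,0,0],[1,0,1,0,0,0,0],[1,0,1,0.4,0,0,0],[1,0,1,0.75,0,0,0],[1,0,1,0.93,0,0,0],[1,0,1,0.93,0,0,0],[1,0,1,0.93,0,0,0]]])

```text
clock: 12.2
position: [0.6106, 0.128, 0.1522]
orientation: [0.001, -0.044, 0.999, -0.0]
force: [0.6, -0.1, -1.8]
width: 0.0135
```

```bash
python3 - <<'E'
from h import *
for i in range(3):
  s=env.get_obs();print(np.round(s['position'],4),np.round(s['force'],1));shot('top')
t=shot('top');s=shot('side')
a=cv2.resize(t['pixels'][165:245,170:260],None,fx=5,fy=5,interpolation=3);b=cv2.resize(s['pixels'][230:330,240:340],(400,400),interpolation=3)
cv2.imwrite('pics/v6.png',np.hstack([cv2.resize(a,(400,400)),b])[:,:,::-1])
E
```

```text
[0.6106 0.128  0.1522] [ 0.6 -0.1 -1.8]
[0.6106 0.1281 0.1523] [-0.   1.  -3.4]
[0.6105 0.1282 0.1523] [ 0.4 -0.2 -1.4]
```

View pics/v6.png

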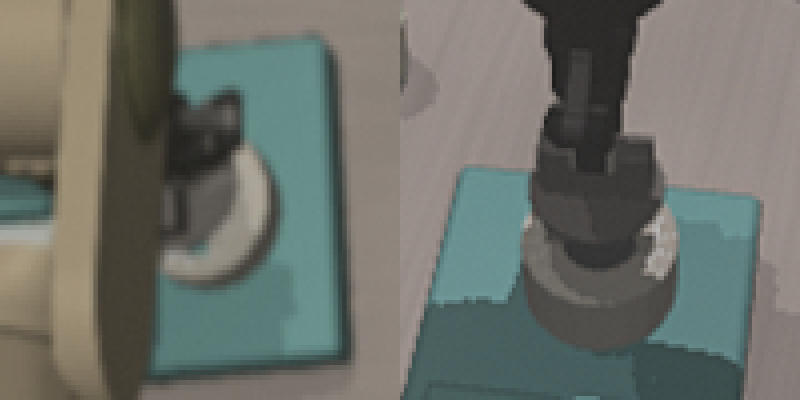

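The cap hangs over the port in both views. Lower it slowly while watching the forces.

play_rows(plan=[[[1,0.005,0,0.08,0,0,0],[1,0.005,0,0.16,0,0,0],[1,0.005,0,0.2,0,0,0],[1,0.005,0,0.22,0,0,0],[1,0.005,0,0.22,0,0,0]]])

```text
clock: 13.08
position: [0.6096, 0.1284, 0.1289]
orientation: [-0.0, -0.045, 0.999, 0.0]
force: [0.2, -0.4, -2.0]
width: 0.0135
```

play_rows(plan=[[[1,0,0,0.01,0,0,0],[1,0,0,0.02,0,0,0],[1,0,0,0.03,0,0,0],[1,0,0,0.03,0,0,0]]])

```text
clock: 13.58
position: [0.6097, 0.1285, 0.1264]
orientation: [0.0, -0.045, 0.999, 0.0]
force: [-0.2, -0.6, -0.9]
width: 0.0139
```

play_rows(plan=[[[1,0,0,0.01,0,0,0],[1,0,0,0.02,0,0,0],[1,0,0,0.03,0,0,0],[1,0,0,0.03,0,0,0]]])

```text
clock: 14.08
position: [0.6096, 0.1285, 0.1231]
orientation: [0.0, -0.045, 0.999, 0.0]
force: [-0.5, -0.5, 3.2]
width: 0.0137
```

Past lip level: +3.2 N is spring less weight and nothing else touches. Push further.

play_rows(plan=[[[1,0,0,0.02,0,0,0],[1,0,0,0.04,0,0,0],[1,0,0,0.06,0,0,0],[1,0,0,0.08,0,0,0],[1,0,0,0.08,0,0,0]]])

```text
clock: 14.7
position: [0.6097, 0.1284, 0.1153]
orientation: [0.0, -0.045, 0.999, 0.0]
force: [-1.3, 1.3, 7.5]
width: 0.0136
```

play_rows(plan=[[[1,0,0,0.01,0,0,0],[1,0,0,0.02,0,0,0],[1,0,0,0.03,0,0,0],[1,0,0,0.035,0,0,0],[1,0,0,0.035,0,0,0],[1,0,0,0.035,0,0,0]]])

```text
clock: 15.45
position: [0.6098, 0.1284, 0.1122]
orientation: [0.001, -0.045, 0.999, -0.0]
force: [-1.0, 0.7, 8.5]
width: 0.0141
```

```bash
python3 held.py; python3 - <<'E'
from h import *
for i in range(4):
  s=env.get_obs();print(np.round(s['position'],4),np.round(s['force'],1),np.round(s['torque'],2));w=shot('wrist')
V,U=np.mgrid[0:400,0:640];P=world(w,U.ravel(),V.ravel()).reshape(400,640,3)
r=np.hypot(P[...,0]-.6105,P[...,1]-.128)
for lo,hi in((.02,.031),(.0355,.039),):
  m=(r>lo)&(r<hi)&(P[...,2]>.08)&(P[...,2]<.12);print(m.sum(),np.median(P[m][:,2]))
E
```

```text
tool [0.6098 0.1284 0.1122] yaw -174.88 z [ 0.0012  0.     -1.    ] F [-1.   0.7  8.5] w 0.0141
bar 4081 medz -0.0269 tilt [0.009 0.004] ((-0.7711868286132812, 0.8355283737182617), (23.866235733032227, 56.645503997802734), 85.760986328125) x [-0.0276  0.0272] y [-0.0105  0.0106]
flange 6066 medz 0.005 tilt [-0.006 -0.002] ((6.579496383666992, 0.61712646484375), (52.750885009765625, 67.21522521972656), 0.6065050363540649) x [-0.0151  0.0323] y [-0.0318  0.0324]
[0.6098 0.1285 0.1122] [-1.4  0.8  8.4] [0.08 0.26 0.02]
[0.6098 0.1285 0.1122] [-2.   0.6  8.4] [ 0.06  0.31 -0.04]
[0.6098 0.1285 0.1122] [-1.7  0.8  8.2] [0.06 0.29 0.05]
[0.6098 0.1285 0.1122] [-2.3  0.1  8.6] [ 0.13  0.26 -0.05]
3617 0.10725221878184674
1750 0.09976063967714831
```

Origin is now about 20.0 mm below the mouth by both depth and spring force. Press about 1.2 mm more, then start turning clockwise (+ about tool z).

play_rows(plan=[[[1,0,0,0.006,0,0,0],[1,0,0,0.012,0,0,0],[1,0,0,0.012,0,0,0],[1,0,0,0.012,0,0,0]]])

```text
clock: 16.2
position: [0.6098, 0.1285, 0.1111]
orientation: [0.001, -0.045, 0.999, 0.0]
force: [-1.7, 0.4, 9.0]
width: 0.0134
```

play_rows(plan=[[[1,0,0,0,0,0,0.04],[1,0,0,0,0,0,0.08],[1,0,0,0,0,0,0.12],[1,0,0,0,0,0,0.16],[1,0,0,0,0,0,0.2],[1,0,0,0,0,0,0.2]]])

```text
clock: 16.95
position: [0.6103, 0.1283, 0.1113]
orientation: [0.001, 0.113, 0.994, 0.0]
force: [1.0, -0.3, 8.0]
width: 0.0136
```

```bash
python3 held.py;  python3 - <<'E'
from h import *
s=env.get_obs();print(np.round(s['force'],1),np.round(s['torque'],2),np.round(s['joint_positions'],2))
E
```

```text
tool [0.6103 0.1283 0.1113] yaw 167.08 z [ 2.6e-03 -1.0e-04 -1.0e+00] F [ 1.  -0.3  8. ] w 0.0136
bar 4077 medz -0.0269 tilt [0.01  0.009] ((-0.36662864685058594, -0.6160593032836914), (56.66069793701172, 24.02619743347168), 3.2830491065979004) x [-0.0275  0.0273] y [-0.0106  0.0106]
flange 6079 medz 0.0051 tilt [-0.004 -0.001] ((6.538740158081055, 0.515960693359375), (52.94711685180664, 66.92869567871094), 0.36667677760124207) x [-0.0151  0.0325] y [-0.0317  0.0325]
[ 0.4  0.1 10. ] [-0.02 -0.01 -0.05] [ 0.02  0.59  1.24 -0.    1.32 -1.33]
```

Turned 18° freely and still well pressed. Continue to about 43°.

play_rows(plan=[[[1,0,0,0,0,0,0.05],[1,0,0,0,0,0,0.1],[1,0,0,0,0,0,0.15],[1,0,0,0,0,0,0.2],[1,0,0,0,0,0,0.25],[1,0,0,0,0,0,0.28],[1,0,0,0,0,0,0.28]]])

```text
clock: 17.88
position: [0.6104, 0.1282, 0.1113]
orientation: [0.001, 0.327, 0.945, 0.0]
force: [-0.0, -0.7, 8.7]
width: 0.0132
```

```bash
cat > st.py <<'E'
from h import *
F=[];N=[];S=[];P=[]
for i in range(4):
  s=env.get_obs();F.append(s['force']);N.append(s['torque']);P.append(s['position']);q=s['orientation'];R=Ro.from_quat([q[1],q[2],q[3],q[0]]).as_matrix();S.append(np.degrees(np.arctan2(R[1,0],R[0,0])));shot('top')
y=np.mean(S)%360;print('clock',s['clock'],'pos',np.mean(P,0).round(4),'turned',round(185.12-y,2),'F',np.mean(F,0).round(1),'M',np.mean(N,0).round(2),'j6 tau',np.round(s['joint_torque'][5],2))
E
python3 st.py
```

```text
clock 18.025 pos [0.6104 0.1282 0.1113] turned 43.22 F [0.1 0.1 8.6] M [-0.04  0.   -0.02] j6 tau -0.02
```

Now slower, with a softer grip that limits the torque at the stop.

play_rows(plan=[[[1,0,0,0,0,0,0.02],[1,0,0,0,0,0,0.04],[1,0,0,0,0,0,0.06],[1,0,0,0,0,0,0.06]]], squeeze=40)

```text
clock: 18.58
position: [0.6104, 0.1282, 0.1113]
orientation: [0.001, 0.371, 0.929, 0.0]
force: [0.4, -0.4, 8.3]
width: 0.0136
```

```bash
python3 st.py
```

```text
clock 18.725 pos [0.6104 0.1282 0.1113] turned 48.61 F [ 0.3 -0.5  8.7] M [-0.08 -0.   -0.  ] j6 tau -0.0
```

play_rows(plan=[[[1,0,0,0,0,0,0.01],[1,0,0,0,0,0,0.02],[1,0,0,0,0,0,0.03],[1,0,0,0,0,0,0.03]]])

```text
clock: 19.27
position: [0.6104, 0.1282, 0.1113]
orientation: [0.001, 0.392, 0.92, 0.0]
force: [-0.4, -0.3, 9.6]
width: 0.0136
```

```bash
python3 st.py
```

```text
clock 19.425 pos [0.6104 0.1282 0.1113] turned 51.31 F [-0.1 -0.3  8.8] M [-0.08  0.02  0.02] j6 tau 0.02
```

play_rows(plan=[[[1,0,0,0,0,0,0.01],[1,0,0,0,0,0,0.02],[1,0,0,0,0,0,0.03],[1,0,0,0,0,0,0.03]]])

```text
clock: 19.98
position: [0.6099, 0.1279, 0.1112]
orientation: [0.001, 0.414, 0.91, -0.0]
force: [-2.1, -1.5, 9.2]
width: 0.0138
```

```bash
python3 st.py
```

```text
clock 20.125 pos [0.6099 0.1279 0.1113] turned 53.99 F [-2.2 -1.6  9.6] M [-0.33  0.37  0.19] j6 tau 0.18
```

Torque 0.19 N m and a side force of 2.7 N have appeared, so the stop is probably near. One more degree to confirm.

play_rows(plan=[[[1,0,0,0,0,0,0.006],[1,0,0,0,0,0,0.012],[1,0,0,0,0,0,0.012]]])

```text
clock: 20.55
position: [0.6098, 0.1278, 0.1113]
orientation: [0.001, 0.422, 0.907, -0.0]
force: [-2.7, -2.5, 9.6]
width: 0.0138
```

```bash
python3 st.py; python3 held.py
```

```text
clock 20.7 pos [0.6098 0.1278 0.1112] turned 55.05 F [-2.3 -2.2 10.1] M [-0.42  0.47  0.39] j6 tau 0.36
tool [0.6098 0.1278 0.1112] yaw 130.07 z [ 0.0013 -0.0012 -1.    ] F [-1.8 -2.4  9.5] w 0.0137
bar 4087 medz -0.027 tilt [0.011 0.011] ((-0.1582355499267578, 0.5910577774047852), (23.885055541992188, 56.62166213989258), 86.98709106445312) x [-0.0271  0.0277] y [-0.0106  0.0105]
flange 6068 medz 0.005 tilt [-0.002  0.001] ((6.8671722412109375, 0.5374565124511719), (53.00062561035156, 66.69490814208984), 0.10350673645734787) x [-0.0145  0.033 ] y [-0.0315  0.0326]
```

A firm stop: torque 0.39 N m, rising about 0.2 per degree, with first contact near 53°. Back off about 3° to the notch's middle, then let it rise 3 mm under control.

play_rows(plan=[[[1,0,0,0,0,0,-0.02],[1,0,0,0,0,0,-0.04],[1,0,0,0,0,0,-0.04]]])

```text
clock: 21.18
position: [0.6099, 0.128, 0.1111]
orientation: [0.001, 0.394, 0.919, 0.0]
force: [-1.6, -1.0, 8.0]
width: 0.0136
```

play_rows(plan=[[[1,0,0,-0.01,0,0,0],[1,0,0,-0.02,0,0,0],[1,0,0,-0.03,0,0,0],[1,0,0,-0.03,0,0,0]]])

```text
clock: 21.68
position: [0.6099, 0.128, 0.114]
orientation: [0.001, 0.394, 0.919, -0.0]
force: [-1.3, -0.1, 8.3]
width: 0.0134
```

```bash
python3 st.py; python3 held.py
```

```text
clock 21.825 pos [0.6099 0.128  0.1139] turned 51.49 F [-0.8 -1.   7.7] M [-0.21  0.18 -0.01] j6 tau -0.01
tool [0.6099 0.1281 0.1139] yaw 133.63 z [ 1.4e-03 -6.0e-04 -1.0e+00] F [-0.7 -1.3  7.5] w 0.0134
bar 4088 medz -0.0269 tilt [0.011 0.015] ((-0.17516517639160156, 0.8369436264038086), (23.836788177490234, 56.647586822509766), 85.66776275634766) x [-0.0271  0.0276] y [-0.0106  0.0106]
flange 6053 medz 0.0051 tilt [-0.003  0.002] ((7.101526260375977, 0.15441513061523438), (67.26152038574219, 52.50972366333008), 89.53437042236328) x [-0.0147  0.0327] y [-0.0315  0.0325]
```

Rising freely past the ridge level (about -18.4 mm, spring force matches). Raise about 2 mm more.

play_rows(plan=[[[1,0,0,-0.01,0,0,0],[1,0,0,-0.02,0,0,0],[1,0,0,-0.022,0,0,0],[1,0,0,-0.022,0,0,0]]])

```text
clock: 22.42
position: [0.6099, 0.128, 0.116]
orientation: [0.001, 0.394, 0.919, -0.0]
force: [-0.7, -1.4, 5.5]
width: 0.0137
```

```bash
python3 st.py
```

```text
clock 22.575 pos [0.6099 0.128  0.116 ] turned 51.49 F [-0.6 -1.   6.1] M [-0.22  0.13 -0.02] j6 tau -0.01
```

Force is down to 6.1 N, the locked level. Open the fingers and check before lifting.

play_rows(plan=[[[0.8,0,0,0,0,0,0],[0.6,0,0,0,0,0,0],[0.4,0,0,0,0,0,0],[0.2,0,0,0,0,0,0],[0,0,0,0,0,0,0],[0,0,0,0,0,0,0],[0,0,0,0,0,0,0],[0,0,0,0,0,0,0]]])

```text
clock: 23.62
position: [0.6095, 0.1284, 0.1155]
orientation: [0.0, 0.394, 0.919, -0.0]
force: [-0.5, 0.6, -0.3]
width: 0.0852
```

```bash
python3 st.py;python3 held.py
```

```text
clock 23.775 pos [0.6095 0.1284 0.1155] turned 51.48 F [-0.4  0.3  0.2] M [-0.01  0.03  0.01] j6 tau -0.0
tool [0.6095 0.1284 0.1155] yaw 133.64 z [ 0. -0. -1.] F [0.1 0.2 0.5] w 0.0855
bar 4018 medz -0.0276 tilt [0.02  0.003] ((-0.9369926452636719, 0.548121452331543), (56.47460174560547, 16.0654239654541), 0.06301150470972061) x [-0.0277  0.0271] y [-0.0072  0.0083]
flange 7875 medz 0.0043 tilt [0.001 0.001] ((-0.2777099609375, 0.398345947265625), (66.22220611572266, 66.99362182617188), 0.9042994379997253) x [-0.0296  0.0321] y [-0.0313  0.0322]
```

The cap stayed down: flange at z 0.1112, so its origin is 16 mm below the mouth. Retreat and check.

play_rows(plan=[[[0,0,0,-0.15,0,0,0],[0,0,0,-0.4,0,0,0],[0,0,0,-0.8,0,0,0],[0,0,0,-1,0,0,0],[0,0,0,-1,0,0,0],[0,0,0,-1,0,0,0]]])

```text
clock: 24.62
position: [0.6091, 0.1284, 0.2148]
orientation: [-0.001, 0.394, 0.919, -0.0]
force: [0.3, 0.3, 0.6]
width: 0.0857
```

```bash
python3 - <<'E'
from h import *
w=shot('wrist','w9.png');V,U=np.mgrid[0:400,0:640];P=world(w,U.ravel(),V.ravel()).reshape(400,640,3)
r=np.hypot(P[...,0]-.6105,P[...,1]-.128)
def rect(m):
    z=np.median(P[m][:,2]);c=max(cv2.findContours(m.astype('u1'),cv2.RETR_EXTERNAL,cv2.CHAIN_APPROX_NONE)[0],key=cv2.contourArea)[:,0]
    X=P[m];f=np.linalg.lstsq(np.c_[X[:,:2]-X[:,:2].mean(0),np.ones(len(X))],X[:,2],rcond=None)[0]
    return round(float(z),4),f[:2].round(3),cv2.minAreaRect(world(w,c[:,0],c[:,1],z=z)[:,:2].astype('f4')*1000)
print('bar',rect((r<.04)&(P[...,2]>.137)&(P[...,2]<.15)))
print('flange',rect((r<.04)&(P[...,2]>.106)&(P[...,2]<.117)))
m=(r>.036)&(r<.039)&(abs(P[...,2]-.1)<.005);print('boss',np.median(P[m][:,2]))
print(np.round(env.get_obs()['position'],3),env.get_obs()['clock'])
E
```

```text
bar (0.1432, array([ 0.007, -0.009]), ((609.8854370117188, 128.78659057617188), (15.824975967407227, 56.55870056152344), 43.07236099243164))
flange (0.1113, array([ 0.001, -0.001]), ((610.1436157226562, 128.5033416748047), (66.45758819580078, 65.826171875), 43.6664924621582))
boss 0.09974839686108045
[0.609 0.128 0.214] 24.675
```

View pics/w9.png

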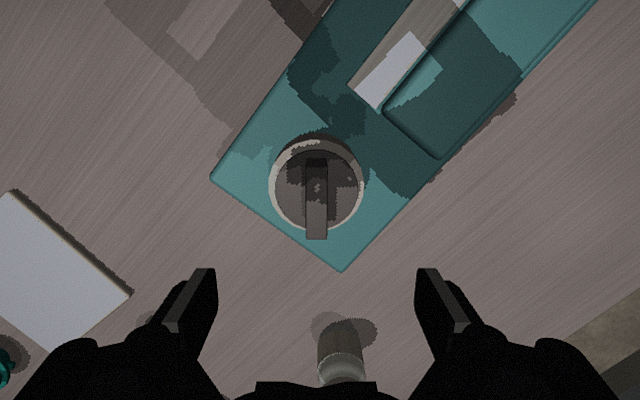

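The cap sits in the boss at about (315,190), level: origin 16.0 mm below the mouth, turned about 52°, off-axis under 1 mm.

```bash
python3 -c "
from plant import env
print(env.job_done())"
```

```text
the job is handed in; nothing more can be done
None
```

The filter cap is refitted and locked in the sealer's port, and the job is handed in. The hand-in itself gave no verdict.

**What I did:**
- Gripped the grey cap on the white board and left the two turquoise look-alikes alone.
- Lowered the lugs through the slots, which lie at 5° world yaw, and pressed to about 21 mm below the mouth. The upward force was about 9 N.
- Turned clockwise until I felt the hard stop. First contact was near 53°, and I stopped at 0.39 N m.
- Backed off about 3.5°, let the cap rise under control into the notch, opened the fingers and lifted away about 100 mm.

**Last checks, from wrist depth after release:**
- **Height:** the origin is 16.0 mm below the mouth; the target was 16.
- **Turn:** the bar is turned about 52° from the slots; at least 41° was required.
- **Centring:** it is about 0.5 to 1 mm off the port's axis.
- **Level and clear:** the flange slope is about 0.001 rad, and the open gripper is clear of everything.

None of the checks failed or disagreed. The highest wrist force I read was about 10.5 N, and 72 s were allowed; the clock read 24.7 s. I did not measure the jar, cup or bag stand again at the end, but the arm never went near them.

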